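# Shift the bottle roller into third gear and start it

## Robot

A 6-joint arm with a two-finger parallel gripper is mounted at the origin on a cart in front of the work surface, level with it; the furniture and walls round the work are solid. World frame = base frame: x ahead of the robot, y to its left, z up, the work surface at z = 0. Lengths are in m, angles in degrees, forces in N, time in s.
With the tool pointing down it reaches from about 0.3 to 0.75 m from the base axis. Payload 8.5 kg.
Tool frame: the origin (TCP) lies at the very end of the fingers, on their centre line; the grasp point (between the pads) lies 19 mm behind it; z points along the fingers, x is the direction in which the jaws open and shut, and the axes are right-handed (so a half turn about z gives the same grasp; the last joint's range is limited). The gripper opens to 88 mm and grips with 3 to 60 N. Pads are 18 mm wide; open, the fingers measure 123 mm over their backs; the gripper's body (75 mm by 187 mm) begins 45 mm behind the grasp point.
Start: joints at [56.648, 21.807, 74.336, -0, 83.858, -12.336], TCP at [0.197, 0.513, 0.239] pointing down, gripper open.
Joint ranges: [-178.18, 178.18], [-50.72, 133.34], [12.68, 142.11], [-81.47, 261.47], [9.98, 163.14], [-165.26, 165.26]. Speed limits (degrees/s): [136.94, 136.94, 180, 180, 180, 180].

## Interface

Orientations are given as a 3x3 rotation matrix whose columns are the frame's x, y, z axes.
In Python, from bench import arm, optics, ticket gives the robot as it stands.
- The arm moves only by the tool apply_moves, never from a script. Its argument "deltas" is a list of rows, each a list of 5 numbers: the shift along the tool's x, y, z in m, then the turn about the tool's z in degrees, then the opening, from 0 (shut) to 1 (fully open). A call has 1 to 12 rows; each row shifts and turns the commanded pose from where the row before left it, along the tool's axes as they then stand; what a row does not reach is not made up. A row lasts 1/12 s, in which the tool goes at most 41.7 mm and 7.16 degrees, less where a joint would pass 70% of its speed; a pose out of reach is approached as far as the arm can. A call with a gripper value outside its range is refused whole. The fingers move at their own pace and stop on an object; "squeeze" is the grip in N (left out, the last holds). Time passes only in rows, so rows that do not move let the fingers close. It gives the time, the measured TCP pose, the force and the opening at its end, in the units of the state.
- arm.observe(): the state, without advancing time (a new reading comes with each control period).
- optics.capture(name): name is "side" or "top" or "wrist"; returns a dict with "color" (420x560x3 uint8, red, green, blue), "depth" (420x560 float32, m along the optical axis (not along the pixel's ray), 0 where there is no reading), "camera_matrix" (3x3 intrinsics, pixels), "k1" (the pictures are not rectified: a ray, as slopes to the right and down, at radius r is drawn at 1 + k1 r^2 times it, then the intrinsics apply), "pose" (4x4, takes a point from camera to world coordinates); the wrist camera has in their place "tool_from_camera" (4x4, takes a point from camera to tool coordinates, whose origin is the TCP and whose axes are the tool frame's). Camera axes: x right, y up, looking along -z (the intrinsics and any distortion apply to the point x, -y, -z); pixel columns grow to the right and rows downward; lengths in m; the calibration is good to about 2 mm. A picture is of the moment at which its call begins: read the wrist's pose just before it.
- ticket.finish_job(): hands the job in, once; it reports no verdict.
The state is a dict: "clock": time; "joint_pos": joint angles; "dq": joint speeds; "effort": joint torques, N m; "ee_pos": TCP position; "ee_rot": TCP orientation; "contact_force": force on the tool from outside, world axes, zero at the start; "torque": the same for the moment, N m; "grip_width": finger opening in m.
Only numpy, scipy, OpenCV 4.12 (cv2) and the standard library are available. Lean on these libraries where they do the work, as an engineer would, in place of code of your own. Each camera call takes 0.05 s, during which the arm holds its last target. There are 200 camera calls.

## Task

The bottle roller stands still with its gear lever somewhere in the left-hand arm of the H-shaped gate. With the fingers shut, push the lever by its ball knob through the gate into third gear (the slot marked with three dots: right-hand arm, the end away from you) until it is fully home at the end of the slot; only then press the raised near half of the start rocker all the way down so that it stays down. Do not take the lever between the fingers at any time, and leave the bottle on the rollers and everything else on the bench where it is.

Things in the scene. Friction and masses are not known exactly. Their poses are not given: they have to be found in the camera images.
- bottle_roller: Bench bottle roller, fixed: grey gear console (180 mm in x, 140 in y, flat deck 90 high, middle at y = +100) at its left, two rubber rollers (y -156 to +24) with a bottle on them (top 122 high) at its right. Origin: on the worktop under the machine's middle; x to its back (away from the robot), y left, z up. Place and yaw differ each time.
- gate_centre (a point): Centre of the H-shaped opening, on the top face (100 mm high) of the aluminium gate plate, 80 mm in x by 66 in y; at (15, 88, 100) in the machine's frame, same axes. Two arms along x, at y = +13 and -13 mm from here, each 14 wide and open from x = -25 to +25, joined only by a 14 wide crosswise lane at x = 0 between two round-nosed tongues. The stalk runs in it.
- third_slot (a point): Far end of the right-hand arm: third gear, 25 mm beyond and 13 mm right of gate_centre, on the plate's top face, axes as the machine's. Dots drilled in the plate beyond the slot ends: one far left, two near left, three far right (this one), four near right.
- lever_pivot (a point): Cross pivot of the lever, 60 mm below gate_centre (40 mm above the worktop, inside the console), axes as the machine's. With a = lever_select and b = lever_shift the ball's centre lies at this point + 135 mm * (sin b, -sin a cos b, cos a cos b) in the machine's frame.
- lever_knob (a point): Centre of the black ball knob, 30 mm in diameter, on a straight steel stalk 10 mm thick; 135 mm from the pivot, 75 mm above the gate plate when upright. z points up along the stalk; x and y as the machine's when the lever is upright.
- lever_shift (a joint): Swing of the lever along the arms (rad): 0 in the crosswise lane, positive away from the robot. The slot ends stop it at about +0.34 and -0.34. Starts anywhere from -0.31 to +0.31. Stays where it is left; takes 2 to 4 N at the ball.
- lever_select (a joint): Swing of the lever across the gate (rad): positive to the right, 0 in the middle; about -0.23 in the left arm, +0.23 in the right arm, 0.04 of play either way. It can cross only with lever_shift within 0.03 of 0; the rounded noses guide it in from about 0.08. Starts in the left arm. Stays where it is left; 2 to 4 N at the ball.
- rocker_near_half (a point): Middle of the top face of the near (robot-side) half of the black start rocker, at the console's left near corner. Rocker 52 mm long in x, 28 wide, pivot at (-45, 140, 99) in the machine's frame, in a frame 101 high. Off: near half slopes up to the robot by 0.3 rad, this point 107 high. Fully pressed: near half level, top 102 high, far half up.
- start_rocker (a joint): Angle of the start rocker (rad): 0 off (near half up), 0.30 fully on (near half pressed down level). Stays where it is left; needs 2 to 3 N on the near half.
- amber_bottle: Amber reagent bottle, 54 mm thick and 112 mm long, lying on its side on the two rollers, cap to the right (machine -y); being mixed, not to be touched. Origin: centre of its foot, at about y = +15 mm in the machine's frame.
- bench_log: Closed clothbound book, 106 x 150 x 16 mm, on the bench at the left; bystander. Origin: centre of its underside.
- marker: Pen, 128 mm long, lying on the book; bystander. Origin: centre of its underside.
- wash_bottle: Squeeze bottle with a bent spout, 181 mm high, at the right; bystander. Origin: centre of its foot's outline with the spout.
- buffer_0: Small white screw-cap bottle, 36 mm thick, 82 mm high, at the right in front; bystander. Origin: centre of its foot.
- petri_dish: Flat round dish, 89 mm wide, 16 mm high, at the right in front; bystander. Origin: centre of its underside.
- beaker_b: Glass beaker, 52 mm wide, 66 mm high, at the far left; bystander. Origin: centre of its foot.
- steel_flask_0: Small steel flask with a stopper, 34 mm wide, 75 mm high, at the left; bystander. Origin: centre of its foot.

How it is judged (in metres and radians):
On the way, in this order (a step that is already met when the one before it is completed fails the run):
1. the lever is fully home in the third-gear slot (right arm, far end) (value of joint lever_shift above 0.29 rad and value of joint lever_select above 0.15 rad), for 0.2 s.
2. the near half of the start rocker is pressed down (all of step 1 and value of joint start_rocker above 0.24 rad), for 0.2 s.
At the end, for the whole second after the job is handed in: The lever rests fully home in third gear (lever_shift above 0.29 rad of about 0.34, lever_select above 0.15 rad), the start rocker is on and stays on (above 0.24 of 0.30 rad), and the bottle on the rollers and the other loose things are where they were (within 15 mm; the marker within 20 mm) (all of step 2 and velocity of joint lever_shift between -0.05 and 0.05 rad/s and distance of each of amber_bottle, bench_log, wash_bottle, buffer_0, petri_dish, beaker_b, steel_flask_0 from where it was at the start of the episode below 0.015 m and distance of marker from where it was at the start of the episode below 0.02 m); the robot touches nothing.
It fails at once if the rocker was pressed before the lever was in third gear (value of joint start_rocker above 0.1 rad and (value of joint lever_shift below 0.25 rad or value of joint lever_select below 0.12 rad)).
It fails at once if the lever was taken between the fingers (x of the grasp point in the frame of lever_knob between -0.007 and 0.007 m and y of the grasp point in the frame of lever_knob between -0.007 and 0.007 m and z of the grasp point in the frame of lever_knob between -0.07 and 0.025 m).
It fails at once if the bottle on the rollers or another loose thing was moved or lifted (distance of any of amber_bottle, bench_log, wash_bottle, buffer_0, petri_dish, beaker_b, steel_flask_0 from where it was at the start of the episode above 0.015 m or distance of marker from where it was at the start of the episode above 0.02 m).
It also fails if it takes over 59 s, if anything falls off the work surface, if the arm or the gripper's body presses on something with over 40 N, if the wrist force passes 120 N, or if a joint passes its speed limit or range.

## Working session

There is one attempt and no reset: what is moved stays moved. The work goes in short steps, Python scripts to look and compute and a tool call to move; the robot and the scene stay as the last step left them, time stands still between calls to the robot, and variables do not carry over. Pictures are saved under pics/ and viewed, on a budget of 10 in all, crops included, one or two more only if the job needs it, and the job is handed in when it is done.

Besides the shell and the picture viewer there is one more tool, called after "Call:" by a JSON object that holds its "name" and its "arguments", one argument or row to a line. apply_moves: Moves the arm, as the interface text tells. Its arguments: {"type":"object","properties":{"deltas":{"type":"array","items":{"type":"array","items":{"type":"number"}}},"squeeze":{"type":"number"}},"required":["deltas"]}

```bash
mkdir -p pics && cat > h.py <<'E'
from bench import arm, optics, ticket
import numpy as np, cv2, pickle
def cap(n):
    s=arm.observe(); c=optics.capture(n)
    if 'pose' not in c:
        T=np.eye(4);T[:3,:3]=s['ee_rot'];T[:3,3]=s['ee_pos'];c['pose']=T@c['tool_from_camera']
    pickle.dump(c,open(n+'.pkl','wb')); return c
def load(n): return pickle.load(open(n+'.pkl','rb'))
def pix2w(c,u,v,d):
    K=c['camera_matrix'];x=(np.asarray(u,float)-K[0,2])/K[0,0];y=(np.asarray(v,float)-K[1,2])/K[1,1]
    a,b=x,y
    for _ in range(10):
        f=1+c['k1']*(a*a+b*b);a,b=x/f,y/f
    P=np.stack([a*d,-b*d,-d*np.ones_like(a)],-1)
    return P@c['pose'][:3,:3].T+c['pose'][:3,3]
def onplane(c,u,v,z):
    o=c['pose'][:3,3];p=pix2w(c,u,v,1.0)-o
    return o+p*((z-o[2])/p[...,2])[...,None]
def cloud(c):
    v,u=np.mgrid[0:420,0:560];return pix2w(c,u,v,c['depth'])
def save(n,img): cv2.imwrite('pics/'+n+'.png',cv2.cvtColor(img,cv2.COLOR_RGB2BGR))
E
python3 - <<'E'
from h import *
a=cap('top');b=cap('side')
for n,c in(('top',a),('side',b)): print(n,c['pose'].round(3).tolist(),c['camera_matrix'][0,0])
save('top',a['color']);save('side',b['color'])
s=arm.observe();print(s['ee_rot'],s['ee_pos'],s['clock'])
E
```

```text
top [[-0.024, 0.995, -0.097, 0.319], [-1.0, -0.023, 0.012, 0.073], [0.01, 0.097, 0.995, 1.517], [0.0, 0.0, 0.0, 1.0]] 443.655642418567
side [[-0.981, 0.093, -0.172, 0.24], [-0.194, -0.355, 0.914, 1.284], [0.024, 0.93, 0.366, 0.621], [0.0, 0.0, 0.0, 1.0]] 396.65132738357585
[[ 3.58634658e-01  9.33477730e-01 -7.13490194e-04]
 [ 9.33477166e-01 -3.58635256e-01 -1.06516315e-03]
 [-1.25018882e-03 -2.84022382e-04 -9.99999178e-01]] [0.19709946 0.51320206 0.2382083 ] 0.1
```

View pics/top.png

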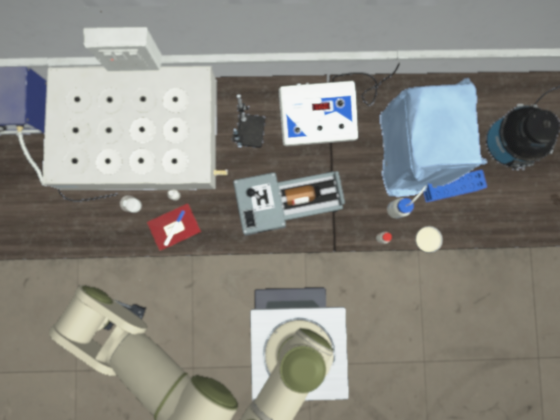

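View pics/side.png

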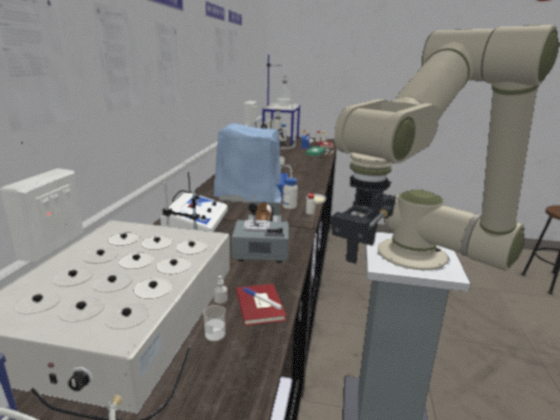

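The console is at top px about (235–285, 173–233), and the rollers with the bottle are to its right. In the side view it is at about (232–290, 203–262). I'll enlarge both.

```bash
python3 - <<'E'
from h import *
a=load('top');b=load('side')
A=cv2.resize(a['color'][165:240,225:350],None,fx=6.4,fy=6.4,interpolation=cv2.INTER_CUBIC)
B=cv2.resize(b['color'][195:270,225:300],None,fx=8,fy=8,interpolation=cv2.INTER_CUBIC)
save('topc',A);save('sidec',B)
P=cloud(a);m=(P[...,2]>0.06)&(P[...,2]<0.2);m[:165]=0;m[240:]=0;m[:,:225]=0;m[:,350:]=0
d=(P[...,2]>.084)&(P[...,2]<.096)&m
d[:,284:]=0
q=P[d][:,:2].astype(np.float32);print(len(q),cv2.minAreaRect(q),np.median(P[d][:,2]))
print(cv2.boxPoints(cv2.minAreaRect(q)))
E
```

```text
1632 ((0.5015116930007935, 0.11954496055841446), (0.18025611340999603, 0.13973340392112732), 9.884521484375) 0.0904061536151951
[[0.400728   0.1729029 ]
 [0.42471504 0.03524373]
 [0.6022954  0.06618702]
 [0.57830834 0.20384619]]
```

View pics/topc.png

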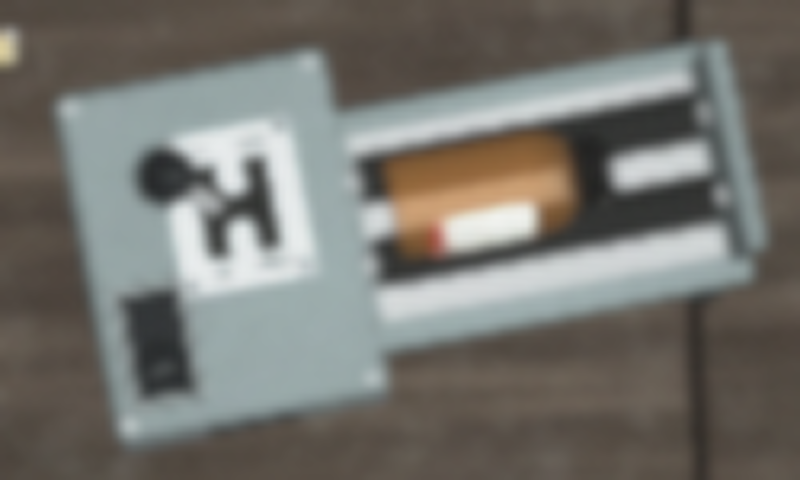

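View pics/sidec.png

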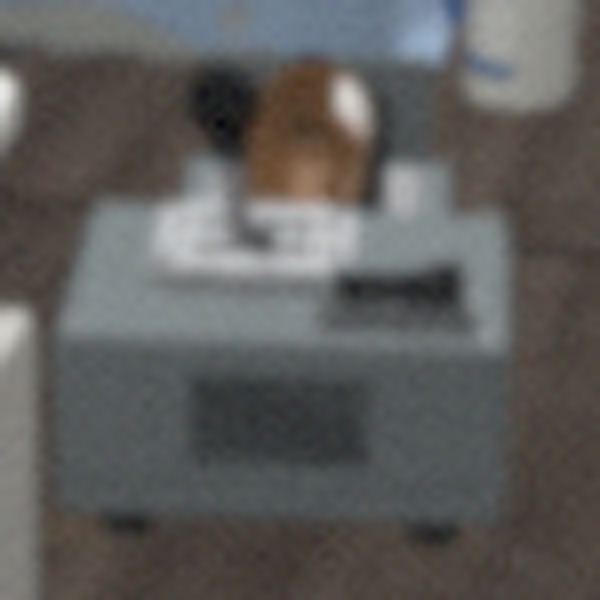

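The yaw is 9.9°. The lever is in the left arm, with the knob at top-crop (162,172), which is full-frame about (250.3,191.9). The rocker is at crop about (158,343) and the gate is right of the knob. Next I'll compute positions.

```bash
cat >> h.py <<'E'
YAW=np.radians(9.88);RM=np.array([[np.cos(YAW),-np.sin(YAW),0],[np.sin(YAW),np.cos(YAW),0],[0,0,1]])
CC=np.array([0.5015,0.1195,0]);O=CC-RM@[0,.1,0]
def m2w(p): return RM@np.asarray(p)+O
def w2m(p): return (np.asarray(p)-O)@RM
PV=np.array([.015,.088,.040])
def ball(a,b): return PV+.135*np.array([np.sin(b),-np.sin(a)*np.cos(b),np.cos(a)*np.cos(b)])
E
python3 - <<'E'
from h import *
c=load('top');P=cloud(c)
print('O',O)
def M(u,v,z): return (w2m(onplane(c,np.array(225+(u+.5)/6.4-.5),np.array(165+(v+.5)/6.4-.5),z))*1000).round(1)
print('knob',M(162,172,.17),M(162,172,.165))
print('gate plate corners',M(170,135,.1),M(290,118,.1),M(315,270,.1),M(192,298,.1), 'expect x -25..55,y 55..121')
print('rocker corners',M(122,298,.101),M(178,290,.101),M(192,390,.101),M(142,398,.105))
m=np.zeros(P.shape[:2],bool);m[185:200,243:258]=1
k=m&(P[...,2]>.14);q=w2m(P[k]);print('cloud knob',k.sum(),q.mean(0),q.min(0),q.max(0))
for b in(-.3,0,.3):print(b,ball(-.23,b),ball(.23,b))
# side-view knob
s=load('side');Ps=cloud(s);q=w2m(Ps[203:215,249:258].reshape(-1,3));d=s['color'][203:215,249:258].max(-1).ravel()<60
print('side knob',q[d].min(0),np.median(q[d],0),q[d].max(0))
E
```

```text
O [0.51865852 0.02098307 0.        ]
knob [ 28.6 118.8 170. ] [ 29.4 118.9 165. ]
gate plate corners [ 57.5 113.  100. ] [ 54.3  52.  100. ] [-23.9  54.6 100. ] [-25.8 117.9 100. ] expect x -25..55,y 55..121
rocker corners [-19.1 152.2 101. ] [-20.6 123.9 101. ] [-71.3 126.6 101. ] [-70.7 151.7 105. ]
cloud knob 72 [0.02157566 0.1177683  0.20080524] [-0.18749772  0.08509412  0.16769237] [0.03865546 0.13176914 1.51664725]
-0.3 [-0.02489523  0.11740236  0.16557417] [-0.02489523  0.05859764  0.16557417]
0 [0.015      0.11877697 0.17144496] [0.015      0.05722303 0.17144496]
0.3 [0.05489523 0.11740236 0.16557417] [0.05489523 0.05859764 0.16557417]
side knob [-0.05806356  0.12253684  0.14956385] [0.0240225  0.13002911 0.17261708] [0.03653519 1.29224558 0.62133169]
```

The frame checks to about 2 mm: the knob is at machine (28,118), so shift is about +0.10. After a −31° turn, tool x is machine +y and tool y is machine +x. I'll shut the fingers, turn, then travel to the far side of the knob.

Call:
{"name": "apply_moves", "arguments": {
  "deltas": [
    [0, 0, 0, -6.2, 0],
    [0, 0, 0, -6.2, 0],
    [0, 0, 0, -6.2, 0],
    [0, 0, 0, -6.2, 0],
    [0, 0, 0, -6.2, 0],
    [-0.0263, 0.0186, 0, 0, 0],
    [-0.0263, 0.0186, 0, 0, 0],
    [-0.0263, 0.0186, 0, 0, 0],
    [-0.0263, 0.0186, 0, 0, 0],
    [-0.0263, 0.0186, 0, 0, 0],
    [-0.0263, 0.0186, 0, 0, 0],
    [-0.0263, 0.0186, 0, 0, 0]
  ]
}}

```text
clock: 1.1
ee_pos: [0.3581, 0.3533, 0.2385]
ee_rot: [[-0.173, 0.985, -0.001], [0.985, 0.173, -0.0], [-0.0, -0.001, -1.0]]
contact_force: [-0.1, 1.0, 0.8]
grip_width: 0.0104
```

Call:
{"name": "apply_moves", "arguments": {
  "deltas": [
    [-0.0263, 0.0186, 0, 0, 0],
    [-0.0263, 0.0186, 0, 0, 0],
    [-0.0263, 0.0186, 0, 0, 0],
    [-0.0263, 0.0186, 0, 0, 0],
    [-0.0263, 0.0186, 0, 0, 0],
    [-0.0263, 0.0186, 0, 0, 0],
    [-0.0263, 0.0186, 0, 0, 0],
    [-0.0263, 0.0186, 0, 0, 0],
    [-0.0263, 0.0186, 0, 0, 0],
    [0, 0, 0, 0, 0],
    [0, 0, 0, 0, 0]
  ]
}}

```text
clock: 2.02
ee_pos: [0.5637, 0.1495, 0.2379]
ee_rot: [[-0.171, 0.985, -0.002], [0.985, 0.171, 0.0], [0.0, -0.002, -1.0]]
contact_force: [-0.1, 0.7, 0.2]
grip_width: 0.0005
```

```bash
cat > st.py <<'E'
from h import *
s=arm.observe();print('m',(w2m(s['ee_pos'])*1000).round(1),'xaxis',np.degrees(np.arctan2(s['ee_rot'][1,0],s['ee_rot'][0,0])).round(2),'F',(np.array(s['contact_force'])@RM).round(2),s['grip_width'],s['clock'])
E
python3 st.py; python3 - <<'E'
from h import *
a=cap('top');s=cap('side');w=cap('wrist')
A=cv2.resize(a['color'][150:240,225:315],(400,400),interpolation=cv2.INTER_CUBIC)
B=cv2.resize(s['color'][180:270,215:305],(400,400),interpolation=cv2.INTER_CUBIC)
save('p5',np.hstack([A,B]));save('w1',w['color'])
E
```

```text
m [ 66.5 118.9 237.9] xaxis 99.85 F [-0.01  0.72  0.2 ] 0.00047911420869159595 2.0167
```

View pics/w1.png

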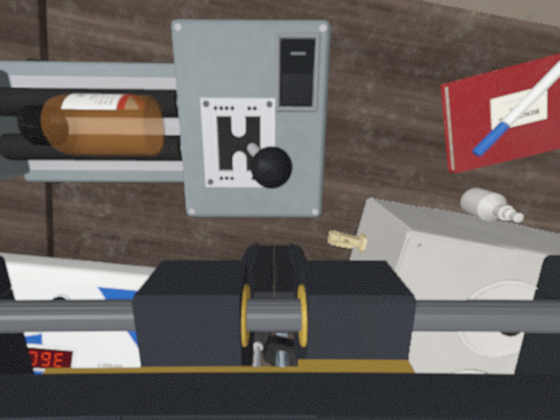

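The wrist view shows the knob at (271,167), the gate plate at about (203–276, 97–187) and the rocker at about (297,73). The fingertips are at about (275,250). I'll cross-check the frame.

```bash
python3 - <<'E'
from h import *
c=load('wrist')
f=lambda u,v,z:(w2m(onplane(c,np.array(float(u)),np.array(float(v)),z))*1000).round(1)
print('knob',f(271,167,.171),f(271,167,.168))
print('plate',[f(*p,.1).tolist() for p in((202,99),(274,97),(279,186),(206,187))])
print('deck',[f(*p,.09).tolist() for p in((173,21),(328,20),(323,215),(187,216))])
print('rocker',[f(*p,.101).tolist() for p in((279,38),(318,38),(317,110),(279,110))])
E
```

```text
knob [ 26.3 117.6 171. ] [ 26.7 117.6 168. ]
plate [[-23.7, 55.9, 100.0], [-25.6, 119.7, 100.0], [54.6, 124.7, 100.0], [55.7, 54.7, 100.0]]
deck [[-86.8, 33.1, 90.0], [-88.1, 165.7, 90.0], [86.6, 170.0, 90.0], [88.0, 31.3, 90.0]]
rocker [[-71.7, 123.7, 101.0], [-71.8, 156.4, 101.0], [-14.7, 158.1, 101.0], [-14.6, 124.2, 101.0]]
```

The frame agrees. Now lower to z≈152 mm and push toward the robot until b≈0, which is TCP x≈39.

Call:
{"name": "apply_moves", "arguments": {
  "deltas": [
    [0, 0, 0.025, 0, 0],
    [0, 0, 0.025, 0, 0],
    [0, 0, 0.02, 0, 0],
    [0, 0, 0.016, 0, 0],
    [0, 0, 0, 0, 0],
    [0, -0.006, 0, 0, 0],
    [0, -0.006, 0, 0, 0],
    [0, -0.004, 0, 0, 0],
    [0, -0.004, 0, 0, 0],
    [0, -0.004, 0, 0, 0],
    [0, -0.0035, 0, 0, 0],
    [0, 0, 0, 0, 0]
  ]
}}

```text
clock: 3.17
ee_pos: [0.5358, 0.1457, 0.1533]
ee_rot: [[-0.173, 0.985, 0.001], [0.985, 0.173, 0.0], [-0.0, 0.001, -1.0]]
contact_force: [1.5, 0.7, 1.3]
grip_width: 0.0003
```

```bash
python3 st.py; python3 - <<'E'
from h import *
w=cap('wrist')
save('w2',w['color'][:300,100:420])
E
```

```text
m [ 38.3 119.9 153.3] xaxis 99.98 F [1.58 0.45 1.29] 0.00025961189882607854 3.1667
```

View pics/w2.png

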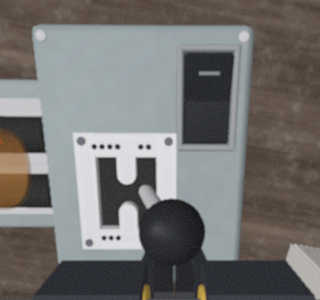

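The knob is at full-frame (271,231), and the stalk foot is close to the crosswise lane at about (247,192).

```bash
python3 - <<'E'
from h import *
c=load('wrist')
f=lambda u,v,z:(w2m(onplane(c,np.array(float(u)),np.array(float(v)),z))*1000).round(1)
print('knob',f(271,231,.171)); print('plate',[f(*p,.1).tolist() for p in((173,134),(276,134),(183,248))],'noses',f(227,185,.1),f(229,202,.1))
E
```

```text
knob [ 15.8 117.5 171. ]
plate [[-23.9, 54.2, 100.0], [-24.1, 120.1, 100.0], [54.9, 54.3, 100.0]] noses [  9.2  87.4 100. ] [ 21.   88.3 100. ]
```

b≈0.006, so the lever is in the lane. I'll back off, go round to the left side and push right (TCP y 166→91).

Call:
{"name": "apply_moves", "arguments": {
  "deltas": [
    [0, 0.012, 0, 0, 0],
    [0.024, 0, 0, 0, 0],
    [0.024, 0, 0, 0, 0],
    [0, -0.018, 0, 0, 0],
    [0, -0.0175, 0, 0, 0],
    [0, 0, 0, 0, 0],
    [-0.01, 0, 0, 0, 0],
    [-0.006, 0, 0, 0, 0],
    [-0.006, 0, 0, 0, 0],
    [-0.006, 0, 0, 0, 0],
    [-0.006, 0, 0, 0, 0],
    [0, 0, 0, 0, 0]
  ]
}}

```text
clock: 4.22
ee_pos: [0.5112, 0.1542, 0.1527]
ee_rot: [[-0.172, 0.985, 0.0], [0.985, 0.172, -0.0], [-0.0, 0.0, -1.0]]
contact_force: [0.8, 0.0, -0.1]
grip_width: 0.0005
```

```bash
python3 st.py
```

```text
m [ 15.6 132.6 152.7] xaxis 99.91 F [ 0.8  -0.09 -0.12] 0.0004743054374268987 4.2167
```

Call:
{"name": "apply_moves", "arguments": {
  "deltas": [
    [-0.006, 0, 0, 0, 0],
    [-0.006, 0, 0, 0, 0],
    [-0.006, 0, 0, 0, 0],
    [0, 0, 0, 0, 0]
  ]
}}

```text
clock: 4.55
ee_pos: [0.514, 0.1367, 0.1527]
ee_rot: [[-0.173, 0.985, -0.0], [0.985, 0.173, -0.0], [-0.0, -0.0, -1.0]]
contact_force: [0.4, 0.8, -0.2]
grip_width: 0.0007
```

```bash
python3 st.py; python3 - <<'E'
from h import *
w=cap('wrist')
save('w3',w['color'][:300,100:420])
E
```

```text
m [ 15.2 114.8 152.7] xaxis 99.94 F [ 0.53  0.71 -0.16] 0.0007147252668745388 4.55
```

View pics/w3.png

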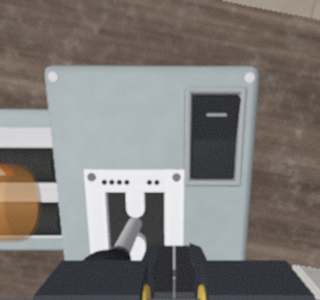

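The ball is partly hidden left of the fingers, at crop about (112,275), and the stalk is in the lane. It is moving right as intended. Continue to TCP y≈88.

Call:
{"name": "apply_moves", "arguments": {
  "deltas": [
    [-0.006, 0, 0, 0, 0],
    [-0.006, 0, 0, 0, 0],
    [-0.006, 0, 0, 0, 0],
    [-0.005, 0, 0, 0, 0],
    [0, 0, 0, 0, 0],
    [0, 0, 0, 0, 0]
  ]
}}

```text
clock: 5.1
ee_pos: [0.5178, 0.1146, 0.1527]
ee_rot: [[-0.173, 0.985, -0.0], [0.985, 0.173, -0.0], [-0.0, -0.0, -1.0]]
contact_force: [-0.3, -0.2, 0.2]
grip_width: 0.0007
```

```bash
python3 st.py; python3 - <<'E'
from h import *
w=cap('wrist');s=cap('side')
A=cv2.resize(w['color'][:300,100:420],(426,400));B=cv2.resize(s['color'][180:270,215:299],(373,400),interpolation=cv2.INTER_CUBIC)
save('w4',np.hstack([A,B]))
E
```

```text
m [ 15.2  92.4 152.7] xaxis 99.94 F [-0.31 -0.1   0.17] 0.0006675722614240998 5.1
```

View pics/w4.png

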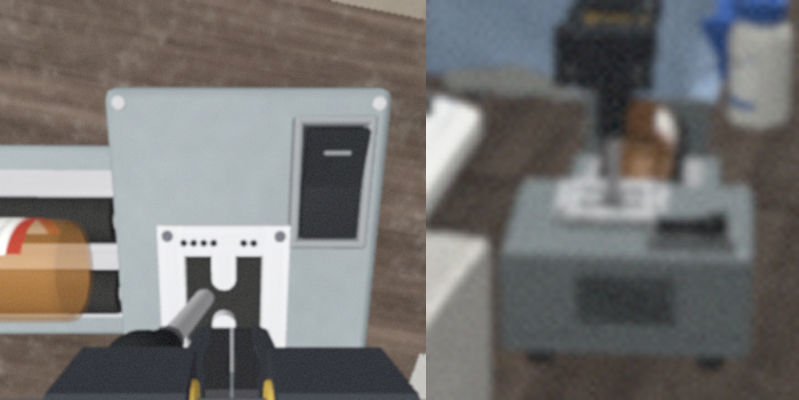

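The stalk now leans into the right arm, with its foot at about (203,297). I'll push 3 mm more for certainty, then back off and go round to the near side.

Call:
{"name": "apply_moves", "arguments": {
  "deltas": [
    [-0.003, 0, 0, 0, 0],
    [0, 0, 0, 0, 0],
    [0.015, 0, 0, 0, 0],
    [0, -0.02, 0, 0, 0],
    [0, -0.02, 0, 0, 0],
    [-0.02, 0, 0, 0, 0],
    [-0.027, 0, 0, 0, 0],
    [0, 0, 0, 0, 0],
    [0, 0, 0, 0, 0]
  ]
}}

```text
clock: 5.95
ee_pos: [0.4846, 0.073, 0.1528]
ee_rot: [[-0.171, 0.985, 0.0], [0.985, 0.171, -0.0], [-0.0, 0.0, -1.0]]
contact_force: [-0.0, -0.2, 0.2]
grip_width: 0.0005
```

```bash
python3 st.py; python3 - <<'E'
from h import *
s=cap('side');t=cap('top')
B=cv2.resize(s['color'][190:250,225:285],(400,400),interpolation=cv2.INTER_CUBIC)
A=cv2.resize(t['color'][165:225,235:295],(400,400),interpolation=cv2.INTER_CUBIC)
save('w5',np.hstack([A,B]))
E
```

```text
m [-24.6  57.1 152.8] xaxis 99.87 F [-0.07 -0.24  0.23] 0.0004538599696677276 5.95
```

View pics/w5.png

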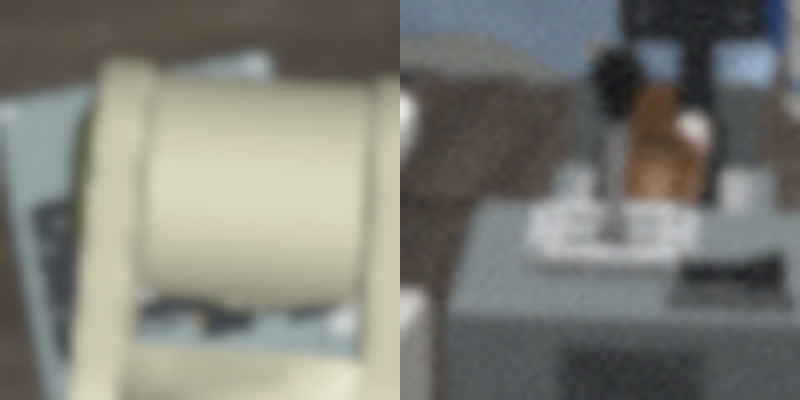

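The side view shows the lever upright in shift at right px (618,80), with the fingers on the near side at (697,110). Now push away from the robot.

Call:
{"name": "apply_moves", "arguments": {
  "deltas": [
    [0, 0.01, 0, 0, 0],
    [0, 0.006, 0, 0, 0],
    [0, 0.006, 0, 0, 0],
    [0, 0.006, 0, 0, 0],
    [0, 0.006, 0, 0, 0],
    [0, 0.006, 0, 0, 0],
    [0, 0, 0, 0, 0]
  ]
}}

```text
clock: 6.63
ee_pos: [0.5246, 0.081, 0.1525]
ee_rot: [[-0.174, 0.985, -0.0], [0.985, 0.174, 0.0], [0.0, 0.0, -1.0]]
contact_force: [-1.5, -0.0, -0.4]
grip_width: 0.0007
```

Call:
{"name": "apply_moves", "arguments": {
  "deltas": [
    [0, 0.005, 0, 0, 0],
    [0, 0.005, 0, 0, 0],
    [0, 0.004, 0, 0, 0],
    [0, 0, 0, 0, 0]
  ]
}}

```text
clock: 6.97
ee_pos: [0.5382, 0.0832, 0.1526]
ee_rot: [[-0.173, 0.985, 0.0], [0.985, 0.173, 0.0], [0.0, 0.0, -1.0]]
contact_force: [-0.9, 0.1, -0.5]
grip_width: 0.0002
```

```bash
python3 st.py; python3 - <<'E'
from h import *
s=cap('side')
save('w6',cv2.resize(s['color'][190:250,225:285],(500,500),interpolation=cv2.INTER_CUBIC))
E
```

```text
m [ 29.9  57.9 152.6] xaxis 99.98 F [-0.87  0.24 -0.55] 0.00022005743514524748 6.9667
```

View pics/w6.png

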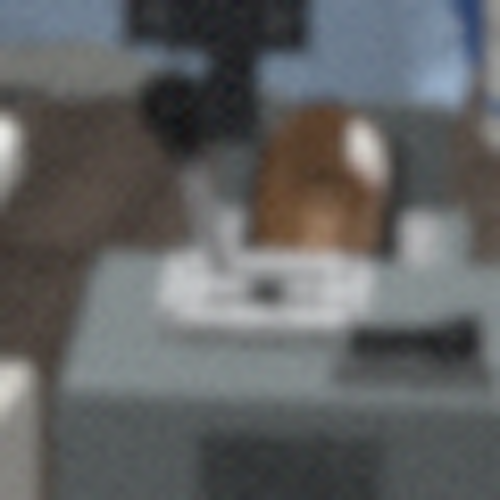

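The lever is leaning far in the right arm. Push on until the end stop shows in the force.

Call:
{"name": "apply_moves", "arguments": {
  "deltas": [
    [0, 0.004, 0, 0, 0],
    [0, 0.003, 0, 0, 0],
    [0, 0, 0, 0, 0]
  ]
}}

```text
clock: 7.27
ee_pos: [0.543, 0.0842, 0.1522]
ee_rot: [[-0.174, 0.985, -0.005], [0.985, 0.174, -0.001], [0.0, -0.005, -1.0]]
contact_force: [-9.5, -1.4, 0.8]
grip_width: 0.0007
```

Call:
{"name": "apply_moves", "arguments": {
  "deltas": [
    [0, 0.002, 0, 0, 0],
    [0, 0, 0, 0, 0]
  ]
}}

```text
clock: 7.43
ee_pos: [0.5437, 0.0844, 0.1521]
ee_rot: [[-0.174, 0.985, -0.008], [0.985, 0.174, -0.001], [0.0, -0.008, -1.0]]
contact_force: [-14.4, -2.4, 1.9]
grip_width: 0.0005
```

```bash
python3 st.py
```

```text
m [ 35.6  58.1 152.1] xaxis 100.0 F [-14.64   0.07   1.89] 0.00046484641820789257 7.4333
```

The end stop was felt at TCP x=35.6 (36 expected) with 14 N. I'll back off, move above the near rocker half at machine (−62,140) and check.

Call:
{"name": "apply_moves", "arguments": {
  "deltas": [
    [0, -0.01, 0, 0, 0],
    [0, -0.02, 0, 0, 0],
    [0, -0.02, 0, 0, 0],
    [0.02, -0.013, 0, 0, 0],
    [0.021, -0.013, 0, 0, 0],
    [0.021, -0.013, 0, 0, 0],
    [0.02, -0.012, 0, 0, 0],
    [0, 0, 0, 0, 0],
    [0, 0, 0, 0, 0]
  ]
}}

```text
clock: 8.18
ee_pos: [0.4332, 0.1483, 0.1533]
ee_rot: [[-0.175, 0.985, 0.002], [0.985, 0.175, -0.0], [-0.0, 0.002, -1.0]]
contact_force: [0.3, -0.3, -0.1]
grip_width: 0.0005
```

```bash
python3 st.py; python3 - <<'E'
from h import *
s=cap('side')
save('w7',cv2.resize(s['color'][190:250,225:285],(500,500),interpolation=cv2.INTER_CUBIC))
E
```

```text
m [-62.4 140.1 153.3] xaxis 100.08 F [ 0.2  -0.3  -0.13] 0.0004563797834462969 8.1833
```

View pics/w7.png

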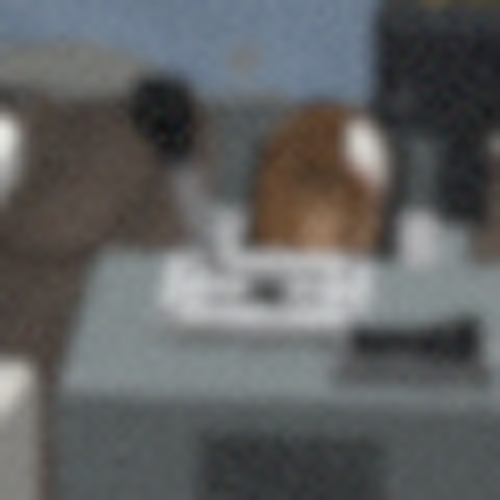

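The lever leans fully away, with the knob at crop (165,115), full-frame about (244.8,203.8). A quick numeric check before pressing:

```bash
python3 - <<'E'
from h import *
s=load('side');print(w2m(onplane(s,np.array(244.5),np.array(203.5),.164)).round(4),ball(.23,.34),ball(.23,.29))
E
```

```text
[0.0558 0.0698 0.164 ] [0.06002076 0.05898487 0.16392035] [0.05360355 0.05850816 0.16595633]
```

Call:
{"name": "apply_moves", "arguments": {
  "deltas": [
    [0, 0, 0.015, 0, 0],
    [0, 0, 0.015, 0, 0],
    [0, 0, 0.008, 0, 0],
    [0, 0, 0, 0, 0]
  ]
}}

```text
clock: 8.57
ee_pos: [0.4329, 0.1472, 0.1135]
ee_rot: [[-0.172, 0.985, -0.002], [0.985, 0.172, -0.0], [0.0, -0.002, -1.0]]
contact_force: [0.7, 0.6, -1.0]
grip_width: 0.0003
```

Shift from the contact geometry is about 0.33; the coarse side view is consistent. Press.

Call:
{"name": "apply_moves", "arguments": {
  "deltas": [
    [0, 0, 0.004, 0, 0],
    [0, 0, 0.004, 0, 0],
    [0, 0, 0.003, 0, 0],
    [0, 0, 0.001, 0, 0],
    [0, 0, 0, 0, 0],
    [0, 0, 0, 0, 0]
  ]
}}

```text
clock: 9.07
ee_pos: [0.433, 0.148, 0.1029]
ee_rot: [[-0.173, 0.985, 0.001], [0.985, 0.173, 0.0], [0.0, 0.001, -1.0]]
contact_force: [0.3, 0.5, -0.5]
grip_width: 0.0001
```

Call:
{"name": "apply_moves", "arguments": {
  "deltas": [
    [0, 0, 0.002, 0, 0],
    [0, 0, 0.001, 0, 0],
    [0, 0, 0, 0, 0]
  ]
}}

```text
clock: 9.32
ee_pos: [0.4332, 0.148, 0.102]
ee_rot: [[-0.174, 0.985, 0.003], [0.985, 0.174, -0.0], [-0.001, 0.003, -1.0]]
contact_force: [-7.5, -2.2, 27.1]
grip_width: 0.0004
```

Call:
{"name": "apply_moves", "arguments": {
  "deltas": [
    [0, 0, 0.002, 0, 0],
    [0, 0, 0, 0, 0],
    [0, 0, 0, 0, 0]
  ]
}}

```text
clock: 9.57
ee_pos: [0.4332, 0.148, 0.1017]
ee_rot: [[-0.174, 0.985, 0.005], [0.985, 0.174, -0.0], [-0.001, 0.005, -1.0]]
contact_force: [-15.2, -2.7, 49.9]
grip_width: 0.0003
```

Hard stop at 102 mm, which is fully pressed. Retreat straight up and back, clear of the scene, then check.

Call:
{"name": "apply_moves", "arguments": {
  "deltas": [
    [0, 0, -0.006, 0, 0],
    [0, 0, -0.02, 0, 0],
    [0, 0, -0.03, 0, 0],
    [0, 0, -0.03, 0, 0],
    [0, 0, -0.03, 0, 0],
    [0.0, -0.02, -0.01, 0, 0],
    [0.025, -0.01, 0, 0, 0],
    [0.025, -0.01, 0, 0, 0],
    [0.025, -0.01, 0, 0, 0],
    [0.025, -0.01, 0, 0, 0],
    [0.025, -0.01, 0, 0, 0],
    [0.025, -0.01, 0, 0, 0]
  ]
}}

```text
clock: 10.57
ee_pos: [0.3271, 0.2828, 0.2239]
ee_rot: [[-0.173, 0.985, 0.001], [0.985, 0.173, 0.0], [0.0, 0.001, -1.0]]
contact_force: [-0.2, -0.1, -0.5]
grip_width: 0.0005
```

Call:
{"name": "apply_moves", "arguments": {
  "deltas": [
    [0.028, -0.01, 0, 0, 0],
    [0.028, -0.01, 0, 0, 0],
    [0.028, -0.01, 0, 0, 0],
    [0.028, -0.01, 0, 0, 0],
    [0.028, -0.01, 0, 0, 0],
    [0, 0, 0, 0, 0],
    [0, 0, 0, 0, 0]
  ]
}}

```text
clock: 11.15
ee_pos: [0.2537, 0.4117, 0.2236]
ee_rot: [[-0.176, 0.984, 0.0], [0.984, 0.176, -0.0], [-0.0, 0.0, -1.0]]
contact_force: [-0.1, 0.2, -0.8]
grip_width: 0.0008
```

```bash
cp top.pkl t0.pkl; python3 st.py; python3 - <<'E'
from h import *
t=cap('top');s=cap('side')
A=cv2.resize(t['color'][165:240,225:305],(426,400),interpolation=cv2.INTER_CUBIC)
B=cv2.resize(s['color'][190:265,225:295],(373,400),interpolation=cv2.INTER_CUBIC)
save('w8',np.hstack([A,B]))
E
```

```text
m [-194.   430.3  223.6] xaxis 100.14 F [-0.07  0.21 -0.84] 0.0007855823211964368 11.15
```

View pics/w8.png

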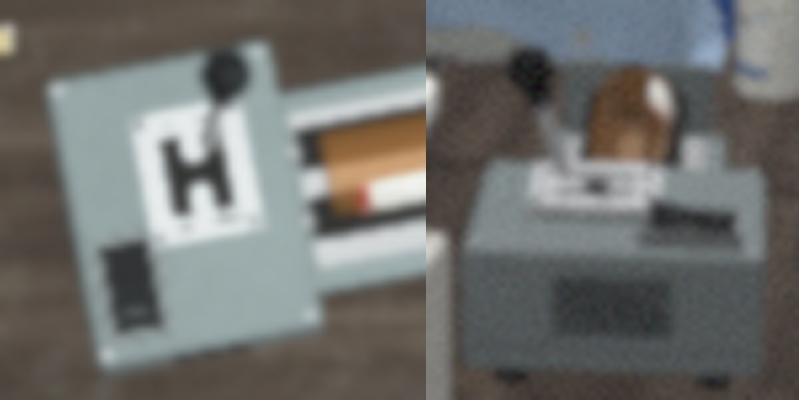

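The top view shows the knob at (226,75), full-frame about (267,178.7), in the far right slot. The side view shows the rocker's far half up. Final numbers and a bystander check against the first picture:

```bash
python3 - <<'E'
from h import *
t=load('top');p=w2m(onplane(t,np.array(267.),np.array(178.7),.164))
print(p,'b',np.arcsin((p[0]-.015)/.135),'a',np.arcsin(-(p[1]-.088)/.135/.943))
o=cv2.cvtColor(cv2.imread('pics/top.png'),cv2.COLOR_BGR2RGB)
d=cv2.absdiff(cv2.blur(o,(3,3)),cv2.blur(t['color'],(3,3))).max(-1)>40
n,_,st,_=cv2.connectedComponentsWithStats(d[:255].astype(np.uint8));print([x.tolist() for x in st[1:] if x[4]>3])
E
```

```text
[0.05834181 0.05960813 0.164     ] b 0.3268384287310806 a 0.2249138703183143
[[262, 174, 10, 14, 96], [246, 187, 10, 11, 85], [256, 195, 4, 4, 11]]
```

Only the lever changed between the two pictures, with b≈0.33 and a≈0.22. Hand in.

```bash
python3 -c "
from bench import ticket
print(ticket.finish_job())"
```

```text
the job is handed in; nothing more can be done
None
```

The lever is in third gear and the start rocker is pressed down and stayed down. I handed the job in at about 11 s on the clock; the hand-in reports no verdict.

**Lever:** With the fingers shut, I pushed the ball toward the robot into the crosswise lane. I then pushed it right across the lane, and away to the end stop, which I felt as 14 N at the expected position. The last top view puts lever_shift at about 0.33 and lever_select at about 0.22.

**Rocker:** Only after the lever was home did I press the near half, down to its hard stop at 102 mm. The peak was about 50 N on the fingertips, firmer than it needed. The last side view shows the rocker's far half raised, so it stayed on. I read this from the picture and have no measured angle.

**Everything else:** Comparing the first and last top pictures, nothing changed on the bench except the lever. The arm is clear of the scene and touches nothing.

**Check that disagreed:** Before pressing, a coarse side-view estimate put the knob about 11 mm off sideways and gave a shift of about 0.31. The sharper top view taken afterwards showed it where it should be. I also viewed 13 pictures, three over the budget of 10 and one past the allowed margin.

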